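# Close, dock and lock the full egg carton

## Task

One of the two open egg cartons in the carrier is full and the other has an egg missing. Shut the lid of the full one, then slide it along its lane right up against the end stop, and finally lock it in by pressing the retaining bar down past the sprung jaw until it sits fully in both clips of that lane, behind the carton. Leave the carton with the gap where it is, with its lid open and its eggs in it.

Things in the scene. Friction and masses are not known exactly. Their poses are not given: they have to be found in the camera images.
- carrier: fixed aluminium carrier, plate 270 x 370 x 10 mm, origin on the table 10 mm beyond the plate's middle; x points away from the robot to the end stops, y left, z up. Two lanes along x, centred at y = +90 (left) and -90 mm (right): floor z = 12 mm, 116 mm between guides (tops z = 35 mm), open at the robot's end, end stop face at x = 104 mm (top z = 42 mm), two fork clips each
- dock_left (a point): where the origin of a carton is when it stands against the end stop of the left lane (on the lane's floor; axes as carrier)
- seat_left (a point): where the bar's origin is when it is fully seated in the two clips of the left lane, lying along y (axes as carrier). Clips stand 70 mm to either side of this point, 14 mm wide, tops 37 to 43 mm above it; slots open upwards, 20 mm wide in x, floor 7 mm below this point. The clip on the +y side is a plain fork; in the one on the -y side the robot-side cheek is the sprung jaw
- jaw_left (a joint): sprung hinged jaw of the left lane's clip: 0 = sprung home, its smooth nose about 7 mm over the slot, underside 11 mm above the seat point; grows (rad) as it is pushed back; a bar pressed straight down with about 3 to 10 N slips past and it springs home over it
- dock_right (a point): where the origin of a carton is when it stands against the end stop of the right lane (on the lane's floor; axes as carrier)
- seat_right (a point): where the bar's origin is when it is fully seated in the two clips of the right lane, lying along y (axes as carrier). Clips stand 70 mm to either side of this point, 14 mm wide, tops 37 to 43 mm above it; slots open upwards, 20 mm wide in x, floor 7 mm below this point. The clip on the +y side is a plain fork; in the one on the -y side the robot-side cheek is the sprung jaw
- jaw_right (a joint): sprung hinged jaw of the right lane's clip: 0 = sprung home, its smooth nose about 7 mm over the slot, underside 11 mm above the seat point; grows (rad) as it is pushed back; a bar pressed straight down with about 3 to 10 N slips past and it springs home over it
- carton_a: egg carton of grey pulp for 2 x 2 eggs, 108 x 108 mm, base 40 mm high, walls 3 mm; 72 mm high when shut; 0.3 kg with eggs. Origin: centre of its underside; x points along the lane to the end stop, z up. Egg cells are centred at x, y = +-26 mm. Lid hinged on the +x rim (at x = 54 mm, z = 40 mm)
- lid_a (a joint): lid of carton_a, 108 x 108 mm and 32 mm deep, hinged about the carton's y axis; 0 = shut, starts standing open at 1.5 to 1.85 rad (1.57 = upright). The stiff hinge stays where it is left and moves with about 0.5 N at the free edge
- lid_a_edge (a point): middle of the free edge of lid_a, on its outside (the face that is on top when shut)
- carton_b: egg carton of grey pulp for 2 x 2 eggs, 108 x 108 mm, base 40 mm high, walls 3 mm; 72 mm high when shut; 0.3 kg with eggs. Origin: centre of its underside; x points along the lane to the end stop, z up. Egg cells are centred at x, y = +-26 mm. Lid hinged on the +x rim (at x = 54 mm, z = 40 mm)
- lid_b (a joint): lid of carton_b, 108 x 108 mm and 32 mm deep, hinged about the carton's y axis; 0 = shut, starts standing open at 1.5 to 1.85 rad (1.57 = upright). The stiff hinge stays where it is left and moves with about 0.5 N at the free edge
- lid_b_edge (a point): middle of the free edge of lid_b, on its outside (the face that is on top when shut)
- egg_0: hen's egg, 44 mm wide, 57 mm high, 60 g, standing in a carton cell. Origin: its lowest point when upright
- egg_1: hen's egg, 44 mm wide, 57 mm high, 60 g, standing in a carton cell. Origin: its lowest point when upright
- egg_2: hen's egg, 44 mm wide, 57 mm high, 60 g, standing in a carton cell. Origin: its lowest point when upright
- egg_3: hen's egg, 44 mm wide, 57 mm high, 60 g, standing in a carton cell. Origin: its lowest point when upright
- egg_4: hen's egg, 44 mm wide, 57 mm high, 60 g, standing in a carton cell. Origin: its lowest point when upright
- egg_5: hen's egg, 44 mm wide, 57 mm high, 60 g, standing in a carton cell. Origin: its lowest point when upright
- egg_6: hen's egg, 44 mm wide, 57 mm high, 60 g, standing in a carton cell. Origin: its lowest point when upright
- bar: retaining bar: square steel bar 14 x 168 x 14 mm, long axis its y, 140 g. Origin: centre of the bar. An upright black grip stands on its middle: 20 mm (x) by 16 mm (y), from z = 7 to 66 mm above the origin; pinch it across its 16 mm. It starts lying flat in a rest beside the carrier, on the left or right, origin 36 mm above the table
Not all that is in view belongs to the job. Leave any pink or red look-alike of the egg_6 alone.

How it is judged (in metres and radians):
On the way, in this order (a step that is already met when the one before it is completed fails the run):
1. the lid of the full carton is shut (((horizontal distance between each of egg_0, egg_1, egg_2, egg_3 and carton_a below 0.075 m and value of joint lid_a below 0.1 rad) or (horizontal distance between each of egg_0, egg_1, egg_2, egg_3 and carton_b below 0.075 m and value of joint lid_b below 0.1 rad))), for 0.2 s.
2. the full carton, shut, stands against the end stop of its lane (((horizontal distance between each of egg_0, egg_1, egg_2, egg_3 and carton_a below 0.075 m and value of joint lid_a below 0.1 rad and (x of carton_a in the frame of dock_left above -0.007 m and y of carton_a in the frame of dock_left between -0.015 and 0.015 m and z of carton_a in the frame of dock_left below 0.012 m)) or (horizontal distance between each of egg_0, egg_1, egg_2, egg_3 and carton_a below 0.075 m and value of joint lid_a below 0.1 rad and (x of carton_a in the frame of dock_right above -0.007 m and y of carton_a in the frame of dock_right between -0.015 and 0.015 m and z of carton_a in the frame of dock_right below 0.012 m)) or (horizontal distance between each of egg_0, egg_1, egg_2, egg_3 and carton_b below 0.075 m and value of joint lid_b below 0.1 rad and (x of carton_b in the frame of dock_left above -0.007 m and y of carton_b in the frame of dock_left between -0.015 and 0.015 m and z of carton_b in the frame of dock_left below 0.012 m)) or (horizontal distance between each of egg_0, egg_1, egg_2, egg_3 and carton_b below 0.075 m and value of joint lid_b below 0.1 rad and (x of carton_b in the frame of dock_right above -0.007 m and y of carton_b in the frame of dock_right between -0.015 and 0.015 m and z of carton_b in the frame of dock_right below 0.012 m)))), for 0.2 s.
At the end, for the whole second after the job is handed in: Full carton: four eggs, lid under 0.10 rad, within 13 mm of its stop. Bar at rest in that lane's clips: within 7 mm in x, 14 mm in y, at most 4 mm high, parallel within 0.06 rad, jaw under 0.10 rad. Other carton: moved under 25 mm, three eggs, lid over 1.1 rad (((horizontal distance between each of egg_0, egg_1, egg_2, egg_3 and carton_a below 0.075 m and value of joint lid_a below 0.1 rad and (x of carton_a in the frame of dock_left above -0.013 m and y of carton_a in the frame of dock_left between -0.015 and 0.015 m and z of carton_a in the frame of dock_left below 0.012 m) and (x of bar in the frame of seat_left between -0.007 and 0.007 m and y of bar in the frame of seat_left between -0.014 and 0.014 m and z of bar in the frame of seat_left below 0.004 m and angle between the y axis of bar and the y axis of carrier, either way round below 0.06 rad and value of joint jaw_left below 0.1 rad) and (value of joint lid_b above 1.1 rad and distance of carton_b from where it was at the start of the episode below 0.025 m and horizontal distance between each of egg_4, egg_5, egg_6 and carton_b below 0.075 m)) or (horizontal distance between each of egg_0, egg_1, egg_2, egg_3 and carton_a below 0.075 m and value of joint lid_a below 0.1 rad and (x of carton_a in the frame of dock_right above -0.013 m and y of carton_a in the frame of dock_right between -0.015 and 0.015 m and z of carton_a in the frame of dock_right below 0.012 m) and (x of bar in the frame of seat_right between -0.007 and 0.007 m and y of bar in the frame of seat_right between -0.014 and 0.014 m and z of bar in the frame of seat_right below 0.004 m and angle between the y axis of bar and the y axis of carrier, either way round below 0.06 rad and value of joint jaw_right below 0.1 rad) and (value of joint lid_b above 1.1 rad and distance of carton_b from where it was at the start of the episode below 0.025 m and horizontal distance between each of egg_4, egg_5, egg_6 and carton_b below 0.075 m)) or (horizontal distance between each of egg_0, egg_1, egg_2, egg_3 and carton_b below 0.075 m and value of joint lid_b below 0.1 rad and (x of carton_b in the frame of dock_left above -0.013 m and y of carton_b in the frame of dock_left between -0.015 and 0.015 m and z of carton_b in the frame of dock_left below 0.012 m) and (x of bar in the frame of seat_left between -0.007 and 0.007 m and y of bar in the frame of seat_left between -0.014 and 0.014 m and z of bar in the frame of seat_left below 0.004 m and angle between the y axis of bar and the y axis of carrier, either way round below 0.06 rad and value of joint jaw_left below 0.1 rad) and (value of joint lid_a above 1.1 rad and distance of carton_a from where it was at the start of the episode below 0.025 m and horizontal distance between each of egg_4, egg_5, egg_6 and carton_a below 0.075 m)) or (horizontal distance between each of egg_0, egg_1, egg_2, egg_3 and carton_b below 0.075 m and value of joint lid_b below 0.1 rad and (x of carton_b in the frame of dock_right above -0.013 m and y of carton_b in the frame of dock_right between -0.015 and 0.015 m and z of carton_b in the frame of dock_right below 0.012 m) and (x of bar in the frame of seat_right between -0.007 and 0.007 m and y of bar in the frame of seat_right between -0.014 and 0.014 m and z of bar in the frame of seat_right below 0.004 m and angle between the y axis of bar and the y axis of carrier, either way round below 0.06 rad and value of joint jaw_right below 0.1 rad) and (value of joint lid_a above 1.1 rad and distance of carton_a from where it was at the start of the episode below 0.025 m and horizontal distance between each of egg_4, egg_5, egg_6 and carton_a below 0.075 m))) and linear speed of bar below 0.03 m/s); the robot touches nothing.
It fails at once if the carton with the gap is shut or shoved along ((horizontal distance between egg_4 and carton_a below 0.075 m and (value of joint lid_a below 1 rad or distance of carton_a from where it was at the start of the episode above 0.03 m)) or (horizontal distance between egg_4 and carton_b below 0.075 m and (value of joint lid_b below 1 rad or distance of carton_b from where it was at the start of the episode above 0.03 m))).
It also fails if it takes over 58 s, if anything falls off the work surface, if the arm or the gripper's body presses on something with over 40 N, if the wrist force passes 120 N, or if a joint passes its speed limit or range.

## Robot

A 6-joint arm with a two-finger parallel gripper is mounted at the origin on the work surface. World frame = base frame: x ahead of the robot, y to its left, z up, the work surface at z = 0. Lengths are in m, angles in degrees, forces in N, time in s.
With the tool pointing down it reaches from about 0.3 to 0.825 m from the base axis. Payload 5.4 kg.
Tool frame: the origin (TCP) lies on the centre line of the jaws, within the pads' length; the fingertips stand 22 mm ahead of it and the grasp point (between the pads) lies 3 mm ahead of it (ctrl.finger_overhang is the distance from the TCP to the fingertips, in m); z points along the fingers, y is the line along which they close (so a half turn about z gives the same grasp; the last joint's range is limited). The gripper opens to 92 mm and grips with 3 to 60 N. Pads are 20 mm wide; open, the fingers measure 128 mm over their backs; the gripper's body (75 mm by 189 mm) begins 69 mm behind the grasp point.
Start: joints at [-85.09, 9.076, 91.501, -0, 79.423, -12.038], TCP at [0.168, -0.55, 0.237] pointing down, gripper open.
Joint ranges: [-166.64, 166.64], [-54.1, 131.32], [10.49, 154.53], [-73.88, 253.88], [9.74, 151.15], [-171.62, 171.62]. Speed limits (degrees/s): [147.25, 147.25, 180, 180, 180, 180].

## Interface

Orientations are given as a 3x3 rotation matrix whose columns are the frame's x, y, z axes.
In Python, from cell import ctrl gives the robot as it stands.
- The arm moves only by the tool move_arm, never from a script. Its arguments are lists of equal length, an entry for each row: "slide": the shift along the tool's x, y, z as a fraction of full scale, a list of three; "turn": the turn, a rotation vector about the tool's x, y, z as a fraction of full scale, a list of three. In form: {"slide": [[tx, ty, tz], ...], "turn": [[rx, ry, rz], ...]}. A call has 1 to 5 rows; each row shifts and turns the commanded pose from where the row before left it, along the tool's axes as they then stand; what a row does not reach is not made up. Full scale, the value 1, is 50 mm for a shift and 4 degrees for a turn. A row lasts 1/10 s, in which the tool goes at most 50 mm and 8.59 degrees, less where a joint would pass 70% of its speed; a pose out of reach is approached as far as the arm can. A call with a number of a shift or a turn outside -1 to 1 is refused whole. A call with a gripper value outside its range is refused whole. "fingers" is the finger opening in mm, from 0 to 91.9, set as the call begins (left out, the last holds). The fingers move at their own pace and stop on an object; "squeeze" is the grip in N (left out, the last holds). Time passes only in rows, so rows that do not move let the fingers close. It gives the time, the measured TCP pose, the force, the opening and the grip force at its end, in the units of the state.
- ctrl.get_state(): the state, without advancing time (a new reading comes with each control period).
- ctrl.get_image(name): name is "scene" or "top" or "wrist"; returns a dict with "color" (480x640x3 uint8, red, green, blue), "z_map" (480x640 float32, m along the optical axis (not along the pixel's ray), 0 where there is no reading), "vfov" (degrees; the focal length in pixels is half the picture's height over the tangent of half this angle, whatever the lens; pixels are square), "cx", "cy" (the principal point, pixels), "dist" ([k1, k2, p1, p2, k3] as OpenCV has them; the pictures are not rectified), "extrinsics" (4x4, takes a point from camera to world coordinates); the wrist camera has in their place "hand_eye" (4x4, takes a point from camera to tool coordinates, whose origin is the TCP and whose axes are the flange's). Camera axes: x right, y up, looking along -z (the intrinsics and any distortion apply to the point x, -y, -z); pixel columns grow to the right and rows downward; lengths in m; the calibration is good to about 2 mm. A picture is of the moment at which its call begins: read the wrist's pose just before it.
- ctrl.finish_job(): hands the job in; it is judged then, once.
The state is a dict: "clock": time; "qpos": joint angles; "joint_velocities": joint speeds; "joint_efforts": joint torques, N m; "eef_pos": TCP position; "tcp_rot": TCP orientation; "wrist_force": force on the tool from outside, world axes, zero at the start; "wrist_torque": the same for the moment, N m; "opening": finger opening in m; "grip_force": force on a finger pad.
Only numpy, scipy, OpenCV 4.12 (cv2) and the standard library are available. Lean on these libraries where they do the work, as an engineer would, in place of code of your own. Each camera call takes 0.05 s, during which the arm holds its last target. There are 200 camera calls.

## Working session

There is one attempt and no reset: what is moved stays moved. The work goes in short steps, Python scripts to look and compute and a tool call to move; the robot and the scene stay as the last step left them, time stands still between calls to the robot, and variables do not carry over. Pictures are saved under pics/ and viewed, at most 10 in all, crops included, and the job is handed in when it is done.

Besides the shell and the picture viewer there is one more tool, called as name(argument=value, ...) on one line, values as JSON. move_arm: Moves the arm, as the interface text tells. Shift numbers are shares of 50 mm and turn numbers shares of 4 degrees, none past 1 either way. Its arguments: {"type":"object","properties":{"slide":{"type":"array"},"turn":{"type":"array"},"fingers":{"type":"number"},"squeeze":{"type":"number"}},"required":["slide","turn"]}

```bash
mkdir -p pics
cat > h.py <<'E'
import numpy as np, cv2
from cell import ctrl
def K(im):
    h,w=im["color"].shape[:2]; f=h/2/np.tan(np.radians(im["vfov"])/2)
    return np.array([[f,0,im["cx"]],[0,f,im["cy"]],[0,0,1]])
def ext(im,s=None):
    if "extrinsics" in im: return np.array(im["extrinsics"])
    T=np.eye(4);T[:3,:3]=s["tcp_rot"];T[:3,3]=s["eef_pos"];return T@np.array(im["hand_eye"])
def cloud(im,s=None):
    h,w=im["z_map"].shape; u,v=np.meshgrid(np.arange(w),np.arange(h))
    p=cv2.undistortPoints(np.stack([u,v],-1).reshape(-1,1,2).astype(np.float64),K(im),np.array(im["dist"])).reshape(h,w,2)
    z=im["z_map"].astype(float); P=np.stack([p[...,0]*z,-p[...,1]*z,-z],-1)
    E=ext(im,s); W=P@E[:3,:3].T+E[:3,3]; W[z<=0]=np.nan; return W
def grab(n,fn=None):
    s=ctrl.get_state(); im=ctrl.get_image(n)
    if fn: cv2.imwrite("pics/"+fn,im["color"][...,::-1])
    return im,cloud(im,s),s
E
python3 - <<'E'
from h import *
print(ctrl.get_state())
for n in("scene","top"):
    im,W,s=grab(n,n+"0.png"); np.savez(n+"0.npz",W=W,c=im["color"])
E
```

```text
{'clock': 0.0, 'qpos': array([-8.50897552e+01,  9.11276801e+00,  9.15688735e+01, -6.27715212e-04,
        7.94249365e+01, -1.20370460e+01]), 'joint_velocities': array([-0.1012946 ,  0.01353458,  0.00246954,  0.06989125, -0.05728716,
       -0.03247608]), 'joint_efforts': array([-3.21139360e-04, -3.85568333e+01, -3.22108841e+01,  7.01367483e-02,
        3.78155708e-02, -1.58704979e-04]), 'eef_pos': array([ 0.1675418 , -0.54944928,  0.23564659]), 'tcp_rot': array([[ 9.56572761e-01,  2.91493609e-01, -1.69948554e-04],
       [ 2.91493414e-01, -9.56571042e-01,  1.85238727e-03],
       [ 3.77391183e-04, -1.82148209e-03, -9.99998270e-01]]), 'wrist_force': array([-0.90631428,  0.74181549,  0.40344492]), 'wrist_torque': array([-0.00885924, -0.06695666,  0.00600326]), 'grip_force': 0.0, 'opening': 0.09188054277730316}
```

View pics/scene0.png

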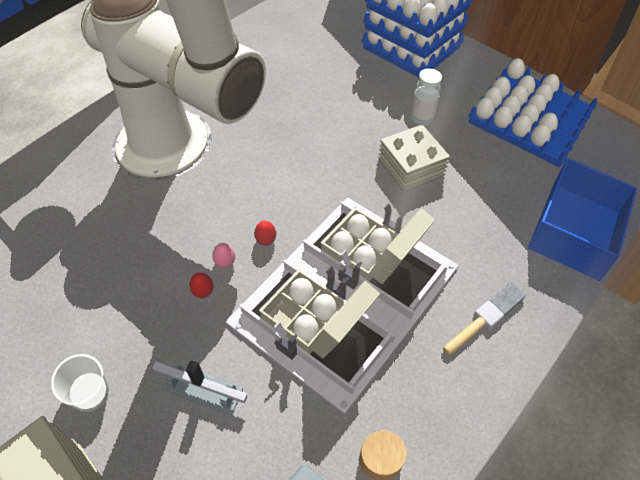

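View pics/top0.png

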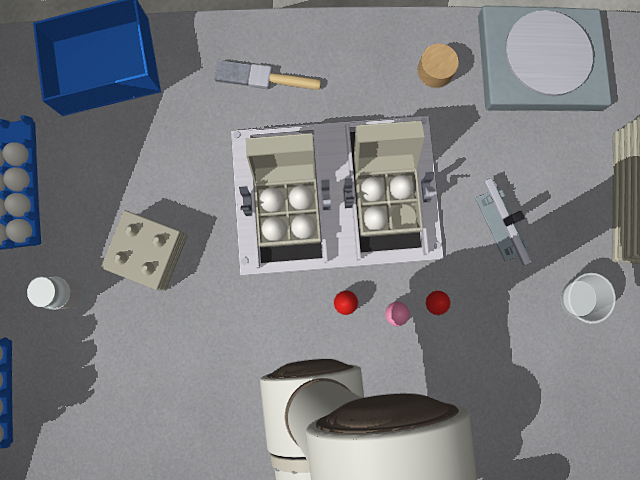

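The full carton is in the left lane, at top-picture pixel (287,212) with four eggs. The right-lane carton at (388,200) has its gap at (403,217). The bar is at (510,220) with its grip at (514,218), beside the right side. Look-alikes are the closed pulp stack at (145,250) and the red/pink eggs at (346,302), (398,313) and (438,302), all to be left alone. Next I'll measure with orthographic maps.

Run:
```python
from h import *
d=np.load("top0.npz");W=d["W"];c=d["c"]
for n,(u,v) in dict(TL=(234,132),TR=(427,119),BR=(440,256),BL=(243,272),tab=(330,290),barA=(489,182),barB=(527,262),grip=(510,218)).items():
    print(n,np.round(np.nanmedian(W[v-1:v+2,u-1:u+2].reshape(-1,3),0),4))
# ortho crop 2px/mm? 0.6 mm per px
im=ctrl.get_image("top");k=K(im);E=np.linalg.inv(ext(im))
cv2.imwrite("pics/crop0.png",cv2.resize(c[105:285,225:445,::-1],None,fx=3.5,fy=3.2,interpolation=cv2.INTER_CUBIC)[:600])
# grip points: black high
m=(W[...,2]>0.06)&(W[...,2]<0.13);m[:, :470]=0;m[:170]=0;m[270:]=0;m[:,545:]=0
print("grip",m.sum(),np.nanmean(W[m],0),np.nanmax(W[m][:,2]))
m=(W[...,2]>0.036)&(W[...,2]<0.05);m[:, :470]=0;m[:170]=0;m[270:]=0;m[:,545:]=0
P=W[m];q=P[:,:2].astype(np.float32);print("bar",m.sum(),P.mean(0),cv2.minAreaRect(q))
# plate: z ~0.010-0.013
for zl,zh in((0.03,0.039),(0.04,0.05),(0.05,0.075)):
    m=(W[...,2]>zl)&(W[...,2]<zh);m[:,:225]=0;m[:,450:]=0;m[:105]=0;m[285:]=0;print(zl,m.sum(),cv2.minAreaRect(W[m][:,:2].astype(np.float32)))
```

```text
TL [0.6951 0.1637 0.0107]
TR [ 0.7122 -0.1967  0.0098]
BR [ 0.4559 -0.2083  0.0112]
BL [0.4349 0.1479 0.0105]
tab [ 3.996e-01 -7.800e-03 -2.000e-04]
barA [ 0.5846 -0.2983  0.0412]
barB [ 0.4385 -0.3591  0.0426]
grip [ 0.5117 -0.3181  0.088 ]
grip 177 [ 0.51114354 -0.32459687  0.09282931] 0.10515629833229467
bar 792 [ 0.51312126 -0.32710956  0.04161934] ((0.5133740305900574, -0.32795417308807373), (0.16740334033966064, 0.03198383003473282), 22.974544525146484)
0.03 1925 ((0.5754837393760681, -0.023544296622276306), (0.24971210956573486, 0.3280809819698334), 3.4067189693450928)
0.04 2803 ((0.5788052678108215, -0.022655174136161804), (0.23867620527744293, 0.3331897258758545), 3.598527431488037)
0.05 5738 ((0.5617293119430542, -0.023250892758369446), (0.1492874026298523, 0.3320295512676239), 4.837556838989258)
```

View pics/crop0.png

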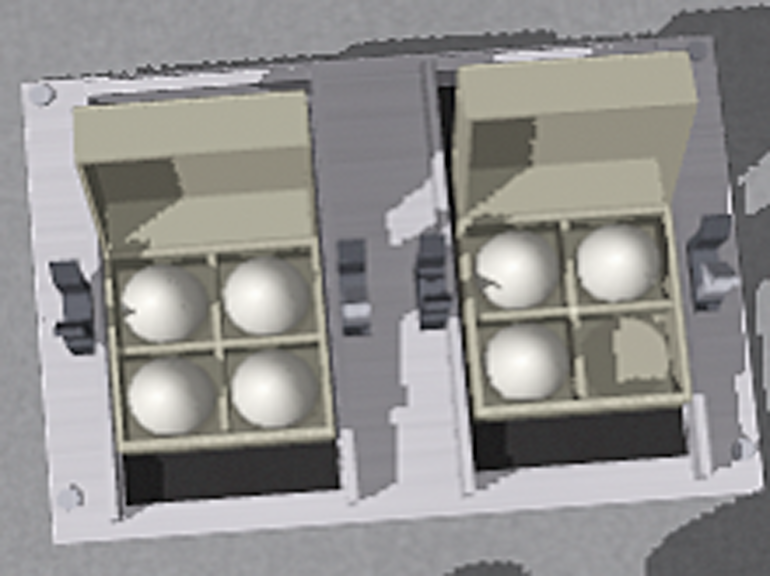

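Carrier yaw is about 3.2°, and the bar sits at about (0.512, -0.327), yaw about 23°. I'll align the tool with the carrier and rise for a close look.

move_arm(slide=[[0, 0, -0.8], [0, 0, -0.8], [0, 0, -0.8], [0, 0, -0.6], [0, 0, 0]], turn=[[0, 0, 0.86], [0, 0, 0.86], [0, 0, 0.86], [0, 0, 0.86], [0, 0, 0]])

```text
clock: 0.65
eef_pos: [0.1678, -0.5516, 0.3921]
tcp_rot: [[0.998, 0.055, 0.001], [0.055, -0.998, -0.009], [0.0, 0.009, -1.0]]
wrist_force: [-0.0, 0.8, 0.4]
opening: 0.0921
grip_force: 0.0
```

Run:
```python
from h import *
s=ctrl.get_state();print(s["eef_pos"],s["tcp_rot"].round(4))
print(np.array(ctrl.get_image("wrist")["hand_eye"]).round(3), ctrl.get_image("wrist")["vfov"])
```

```text
[ 0.16779166 -0.55156067  0.39205864] [[ 9.985e-01  5.480e-02  8.000e-04]
 [ 5.480e-02 -9.985e-01 -9.100e-03]
 [ 3.000e-04  9.100e-03 -1.000e+00]]
[[-0.     0.966  0.258  0.072]
 [ 1.     0.    -0.001 -0.   ]
 [-0.001  0.258 -0.966 -0.149]
 [ 0.     0.     0.     1.   ]] 63.30845279978399
```

move_arm(slide=[[0.65, -0.72, 0], [0.65, -0.72, 0], [0.65, -0.72, 0], [0.65, -0.72, 0], [0.65, -0.72, 0]], turn=[[0, 0, 0], [0, 0, 0], [0, 0, 0], [0, 0, 0], [0, 0, 0]])

```text
clock: 1.25
eef_pos: [0.3203, -0.3589, 0.384]
tcp_rot: [[0.998, 0.056, -0.002], [0.056, -0.998, 0.004], [-0.002, -0.004, -1.0]]
wrist_force: [0.8, -0.3, 0.4]
opening: 0.0914
grip_force: 0.0
```

move_arm(slide=[[0.65, -0.72, 0], [0.65, -0.72, 0], [0.65, -0.72, 0], [0.65, -0.72, 0], [0.65, -0.72, 0]], turn=[[0, 0, 0], [0, 0, 0], [0, 0, 0], [0, 0, 0], [0, 0, 0]])

```text
clock: 1.75
eef_pos: [0.4723, -0.1702, 0.3841]
tcp_rot: [[0.998, 0.056, -0.003], [0.056, -0.998, 0.002], [-0.003, -0.002, -1.0]]
wrist_force: [-0.2, 0.1, 0.1]
opening: 0.0918
grip_force: 0.0
```

move_arm(slide=[[0.65, -0.72, 0], [0.65, -0.72, 0], [0.65, -0.72, 0], [0.65, -0.72, 0], [0, 0, 0]], turn=[[0, 0, 0], [0, 0, 0], [0, 0, 0], [0, 0, 0], [0, 0, 0]], fingers=0)

```text
clock: 2.25
eef_pos: [0.595, -0.0167, 0.3823]
tcp_rot: [[0.998, 0.062, -0.006], [0.062, -0.998, 0.003], [-0.005, -0.004, -1.0]]
wrist_force: [0.4, -0.5, -0.7]
opening: 0.0542
grip_force: 0.0
```

Run:
```python
from h import *
im,W,s=grab("wrist");print(s["eef_pos"],s["tcp_rot"].round(4).tolist())
np.savez("w1.npz",W=W,c=im["color"])
# ortho rendering 0.5mm/px with grid in approx carrier region
c=im["color"]; cv2.imwrite("pics/w1.png",cv2.resize(c[...,::-1],(800,600),interpolation=cv2.INTER_CUBIC))
```

```text
[ 0.59497106 -0.01671728  0.38229373] [[0.998, 0.0624, -0.0057], [0.0624, -0.998, 0.0032], [-0.0055, -0.0036, -1.0]]
```

View pics/w1.png

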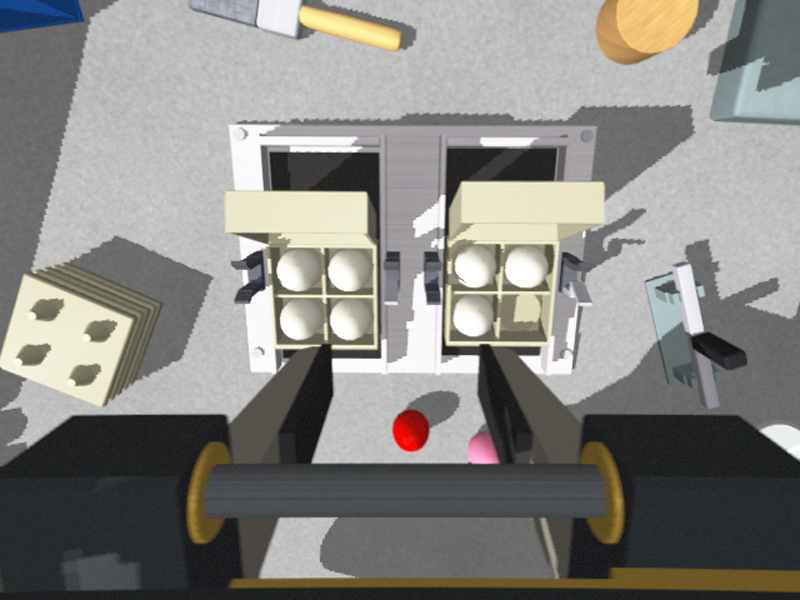

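The left carton (310,295) has four eggs and the right one (497,300) has three, with its gap at (522,310). Plate corners are near (231,126), (596,127), (572,373) and (251,373). The left lane's clips are at (248,278) and (392,278). The bar with its grip is at (700,340). Next I'll fit the carrier frame.

```bash
cat >> h.py <<'E'
def w2c(o,th,P):
    c,s=np.cos(th),np.sin(th); q=np.array(P,float).copy(); d=q[...,:2]-o
    q[...,0]=d[...,0]*c+d[...,1]*s; q[...,1]=-d[...,0]*s+d[...,1]*c; return q
E
python3 - <<'E'
from h import *
from scipy.optimize import least_squares
d=np.load("w1.npz");W=d["W"];c=d["c"]
im=dict(color=c); im=ctrl.get_image("wrist"); s=ctrl.get_state()
def ray(u,v,z):
    p=cv2.undistortPoints(np.array([[[u,v]]],float),K(im),np.array(im["dist"])).ravel()
    E=ext(im,s); r=E[:3,:3]@np.array([p[0],-p[1],-1]); o=E[:3,3]; return o+r*(z-o[2])/r[2]
C=np.array([ray(u/1.25,v/1.25,.01) for u,v in((230,125),(596,126),(573,374),(250,373))])
print(C.round(4))
for u,v in((230,125),(596,126),(573,374),(250,373)):
    print(W[int(v/1.25)+ (3 if v<200 else -3),int(u/1.25)+(3 if u<400 else -3)].round(4))
M=np.array([[125,185],[125,-185],[-145,-185],[-145,185]])/1000
f=lambda q:(w2c(q[:2],q[2],C)[:,:2]-M).ravel()
r=least_squares(f,[.58,-.02,.055]);print(r.x,r.fun.reshape(-1,2).round(4))
o,th=r.x[:2],r.x[2]
Q=w2c(o,th,W)
def box(x0,x1,y0,y1,z0,z1,n):
    m=(Q[...,0]>x0)&(Q[...,0]<x1)&(Q[...,1]>y0)&(Q[...,1]<y1)&(Q[...,2]>z0)&(Q[...,2]<z1)
    P=Q[m]; 
    print(n,m.sum(), np.percentile(P,[1,50,99],axis=0).round(4).tolist() if m.sum() else "")
box(95,125,0,0,0,0,"") if 0 else None
box(.09,.125,-.16,.16,.036,.06,"stops")
box(-.06,.06,.146,.185,.045,.12,"clipL+")
box(-.06,.06,.0,.034,.045,.12,"clipL-")
box(-.06,.06,-.034,0,.045,.12,"clipR+")
box(-.06,.06,-.185,-.146,.045,.12,"clipR-")
box(-.14,.0,.03,.15,.045,.058,"cartL rim")
box(-.14,.1,.03,.15,.125,.2,"lidL")
box(-.14,.1,-.15,-.03,.125,.2,"lidR")
box(-.14,.0,-.15,-.03,.045,.058,"cartR rim")
np.savez("fr.npz",o=o,th=th)
E
```

```text
[[ 0.6952  0.1619  0.01  ]
 [ 0.7155 -0.2061  0.01  ]
 [ 0.4457 -0.2238  0.01  ]
 [ 0.4252  0.1492  0.01  ]]
[0.6922 0.1619 0.0136]
[ 0.7144 -0.1952  0.0118]
[ 0.4538 -0.2128  0.0113]
[0.4331 0.1476 0.0131]
[ 0.58042198 -0.02914849  0.05535942] [[ 0.0002 -0.0006]
 [ 0.0001  0.0008]
 [-0.0003 -0.0019]
 [-0.0001  0.0017]]
stops 1644 [[0.0925, -0.1442, 0.0361], [0.111, 0.035, 0.0428], [0.1164, 0.1575, 0.045]]
clipL+ 955 [[-0.0558, 0.1468, 0.0455], [-0.016, 0.1595, 0.0591], [0.0302, 0.1728, 0.1129]]
clipL- 438 [[-0.0358, 0.0197, 0.0455], [-0.0203, 0.0262, 0.0791], [0.0036, 0.0331, 0.0959]]
clipR+ 822 [[-0.0562, -0.0324, 0.0457], [-0.0145, -0.0187, 0.0625], [0.0572, -0.0064, 0.1171]]
clipR- 625 [[-0.0342, -0.1606, 0.0457], [-0.0201, -0.1513, 0.0724], [0.0036, -0.1466, 0.0954]]
cartL rim 2046 [[-0.0957, 0.0326, 0.0452], [-0.0485, 0.097, 0.0514], [-0.0008, 0.1497, 0.0578]]
lidL 3871 [[0.0374, 0.0427, 0.1362], [0.0539, 0.0957, 0.1541], [0.0692, 0.1488, 0.1586]]
lidR 3902 [[0.0441, -0.1367, 0.1433], [0.062, -0.0846, 0.153], [0.0774, -0.0311, 0.1578]]
cartR rim 1786 [[-0.0911, -0.1489, 0.0454], [-0.0439, -0.0838, 0.0515], [-0.001, -0.0304, 0.0577]]
```

The cloud disagrees with the ray fit by about 6 mm in y, probably because the arm was still settling. I'll repeat it at rest.

```bash
cat > meas.py <<'E'
from h import *
from scipy.optimize import least_squares
im,W,s=grab("wrist"); print(s["eef_pos"].round(4),s["joint_velocities"].round(2))
np.savez("w2.npz",W=W,c=im["color"])
z=np.load("fr.npz");o,th=z["o"],float(z["th"])
def ray(u,v,z):
    p=cv2.undistortPoints(np.array([[[u,v]]],float),K(im),np.array(im["dist"])).ravel()
    E=ext(im,s); r=E[:3,:3]@np.array([p[0],-p[1],-1]); q=E[:3,3]; return q+r*(z-q[2])/r[2]
Q=w2c(o,th,W)
def box(x0,x1,y0,y1,z0,z1,n):
    m=(Q[...,0]>x0)&(Q[...,0]<x1)&(Q[...,1]>y0)&(Q[...,1]<y1)&(Q[...,2]>z0)&(Q[...,2]<z1)
    P=Q[m]; print(n,m.sum(), np.percentile(P,[1,50,99],axis=0).round(4).tolist() if m.sum() else "")
box(.09,.125,-.16,.16,.036,.06,"stops")
box(-.13,.13,-.2,.2,.008,.014,"plate")
for n,y in(("L+",.16),("L-",.02),("R+",-.02),("R-",-.16)): box(-.06,.025,y-.012,y+.012,.06,.12,"clip"+n)
box(-.14,.0,.03,.15,.045,.058,"cartL rim")
box(-.14,.1,.03,.15,.125,.2,"lidL")
box(-.14,.1,-.15,-.03,.125,.2,"lidR")
box(-.14,.0,-.15,-.03,.045,.058,"cartR rim")
E
python3 meas.py
python3 - <<'E'
from h import *
d=np.load("w2.npz")["c"]
cv2.imwrite("pics/w2.png",cv2.resize(d[90:310,175:485,::-1],None,fx=2.58,fy=2.58,interpolation=cv2.INTER_CUBIC))
E
```

```text
[ 0.5934 -0.0206  0.3837] [-2.37 -2.02  0.49 -0.16  0.19 -0.01]
stops 1779 [[0.093, -0.1441, 0.0361], [0.111, -0.0219, 0.0425], [0.1164, 0.1564, 0.0449]]
plate 19648 [[-0.1281, -0.176, 0.0089], [0.0721, 0.0081, 0.0114], [0.1276, 0.1883, 0.0139]]
clipL+ 334 [[-0.0371, 0.1492, 0.0609], [-0.0271, 0.1634, 0.0827], [0.0212, 0.1719, 0.092]]
clipL- 287 [[-0.0353, 0.0196, 0.0631], [-0.0226, 0.0259, 0.0852], [0.0031, 0.0319, 0.0962]]
clipR+ 237 [[-0.0366, -0.0303, 0.0618], [-0.0266, -0.0145, 0.085], [0.0235, -0.0083, 0.092]]
clipR- 337 [[-0.0348, -0.1602, 0.063], [-0.0243, -0.1529, 0.0844], [0.0034, -0.148, 0.0957]]
cartL rim 2097 [[-0.096, 0.0332, 0.0452], [-0.0496, 0.0971, 0.0514], [-0.0006, 0.1496, 0.0577]]
lidL 3921 [[0.0373, 0.0427, 0.1329], [0.0538, 0.0957, 0.1541], [0.0694, 0.1489, 0.1587]]
lidR 3774 [[0.0443, -0.1363, 0.1422], [0.0624, -0.0842, 0.153], [0.0771, -0.031, 0.1578]]
cartR rim 1779 [[-0.0913, -0.149, 0.0452], [-0.0456, -0.0833, 0.0515], [-0.0008, -0.0303, 0.0577]]
```

View pics/w2.png

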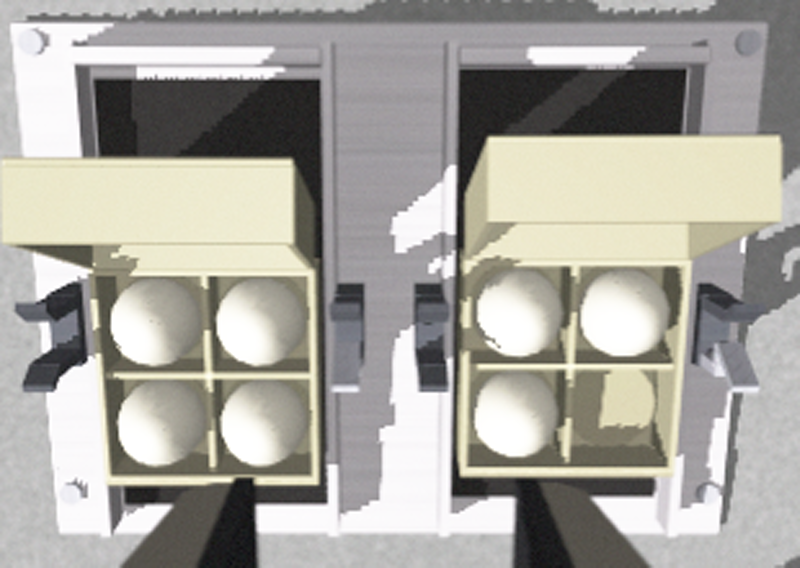

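move_arm(slide=[[0, 0, 0], [0, 0, 0], [0, 0, 0]], turn=[[0, 0, 0], [0, 0, 0], [0, 0, 0]])

```text
clock: 2.7
eef_pos: [0.5935, -0.0224, 0.3869]
tcp_rot: [[0.999, 0.054, 0.0], [0.054, -0.999, -0.0], [0.0, 0.0, -1.0]]
wrist_force: [0.5, -0.1, 0.1]
opening: 0.018
grip_force: 0.0
```

```bash
cat > fit.py <<'E'
exec(open("meas.py").read().split("Q=w2c")[0])
# refine corners: plate mask from cloud z
P=W.copy(); m=((P[...,2]>.006)&(P[...,2]<.2)&(P[...,0]>.40)&(P[...,0]<.74)&(P[...,1]>-.25)&(P[...,1]<.19))
m&=~np.isnan(P[...,2])
q=w2c(o,th,P)
def edge(sel,ax,hi):
    # per-bin extreme in carrier coords of near-plate-height points
    k=m&(P[...,2]<.016); k&=sel(q); pts=q[k]
    oth=1-ax; b=np.round(pts[:,oth]/.004).astype(int); out=[]
    for i in np.unique(b):
        g=pts[b==i]
        if len(g)>2: out.append([ (g[:,ax].max() if hi else g[:,ax].min()), i*.004])
    return np.array(out)
top=edge(lambda q:(abs(q[...,1])<.17)&(q[...,0]>.1)&(q[...,0]<.14),0,True)
bot=edge(lambda q:(abs(q[...,1])<.17)&(q[...,0]<-.12)&(q[...,0]>-.16),0,False)
lf=edge(lambda q:(abs(q[...,0])<.11)&(q[...,1]>.17)&(q[...,1]<.2),1,True)
rt=edge(lambda q:(abs(q[...,0])<.11)&(q[...,1]<-.165)&(q[...,1]>-.2),1,False)
for n,e in zip("TBLR",(top,bot,lf,rt)): print(n,len(e),np.median(e[:,0]).round(4),np.polyfit(e[:,1],e[:,0],1).round(4))
C=np.array([ray(u,v,.01) for u,v in((179.7,98.5),(472.7,99.3),(454.8,295.8),(198.3,297))]); 
M=np.array([[125,185],[125,-185],[-145,-185],[-145,185]])/1000
r=least_squares(lambda x:(w2c(x[:2],x[2],C)[:,:2]-M).ravel(),[.58,-.02,.055]);print(r.x,r.fun.reshape(-1,2).round(4))
E
python3 fit.py
```

```text
[ 0.5935 -0.0224  0.3869] [ 0.46  0.04 -0.29  0.04  0.01  0.02]
T 85 0.1275 [-0.0018  0.1277]
B 60 -0.14 [ 0.0025 -0.1393]
L 40 0.19 [0.0101 0.1892]
R 37 -0.1781 [ 0.0027 -0.1778]
[ 0.58462831 -0.02662786  0.05575701] [[ 0.0006  0.0007]
 [-0.001  -0.0004]
 [ 0.0007 -0.0011]
 [-0.0004  0.0008]]
```

```bash
python3 -c "
import numpy as np;np.savez('fr.npz',o=np.array([.5838,-.0229]),th=.0555)"; python3 meas.py; python3 fit.py
```

```text
[ 0.5936 -0.0222  0.3869] [ 0.3   0.13 -0.28 -0.06 -0.03 -0.02]
stops 1567 [[0.0922, -0.1509, 0.0361], [0.1072, -0.0263, 0.0428], [0.1124, 0.1496, 0.0448]]
plate 18967 [[-0.1283, -0.1822, 0.0089], [0.0683, 0.0024, 0.0114], [0.1236, 0.1822, 0.0139]]
clipL+ 334 [[-0.0405, 0.1525, 0.0605], [-0.0308, 0.1577, 0.0834], [-0.0008, 0.1666, 0.0916]]
clipL- 305 [[-0.0395, 0.0137, 0.0631], [-0.0266, 0.0202, 0.0852], [-0.0007, 0.0267, 0.0959]]
clipR+ 278 [[-0.0409, -0.0264, 0.0609], [-0.0304, -0.0193, 0.0858], [0.0003, -0.0125, 0.0918]]
clipR- 397 [[-0.0385, -0.1665, 0.0607], [-0.0262, -0.1577, 0.0827], [0.0001, -0.1528, 0.0964]]
cartL rim 2223 [[-0.1, 0.0365, 0.0452], [-0.0522, 0.0912, 0.0515], [-0.0006, 0.1438, 0.0578]]
lidL 3780 [[0.0325, 0.0366, 0.1335], [0.0502, 0.0896, 0.1541], [0.0652, 0.1428, 0.1586]]
lidR 3854 [[0.0401, -0.1429, 0.1312], [0.0584, -0.0889, 0.1528], [0.0734, -0.0353, 0.158]]
cartR rim 1843 [[-0.0945, -0.1441, 0.0452], [-0.0474, -0.0884, 0.0515], [-0.0008, -0.0355, 0.0576]]
[ 0.5936 -0.0221  0.3869] [ 0.36  0.3  -0.12  0.02 -0.01  0.1 ]
T 85 0.1239 [-0.0038  0.124 ]
B 64 -0.1436 [-0.0041 -0.1429]
L 40 0.1838 [0.0089 0.1834]
R 38 -0.1841 [-0.0018 -0.1835]
[ 0.58478689 -0.02630403  0.05626917] [[ 0.0006  0.0007]
 [-0.0009 -0.0004]
 [ 0.0007 -0.0011]
 [-0.0004  0.0008]]
```

The carrier frame now fits to about 1 mm, with clips at y = ±160 and ±20. The left carton is at x = -46 mm with its lid at about 1.8 rad. I'll go behind the left lid with the fingers closed.

move_arm(slide=[[0.7, -0.6, 0], [0.7, -0.6, 0], [0.7, -0.6, 0], [0, 0, 0], [0, 0, 0]], turn=[[0, 0, -0.065], [0, 0, 0], [0, 0, 0], [0, 0, 0], [0, 0, 0]], fingers=0)

```text
clock: 3.35
eef_pos: [0.6936, 0.0749, 0.3853]
tcp_rot: [[0.998, 0.061, -0.002], [0.061, -0.998, -0.0], [-0.002, 0.0, -1.0]]
wrist_force: [-0.1, -0.3, -0.0]
opening: 0.0004
grip_force: 0.0
```

move_arm(slide=[[0, 0, 0.98], [0, 0, 0.98], [0, 0, 0.98], [0, 0, 0.98], [0, 0, 0.98]], turn=[[0, 0, 0], [0, 0, 0], [0, 0, 0], [0, 0, 0], [0, 0, 0]])

```text
clock: 3.85
eef_pos: [0.693, 0.073, 0.1419]
tcp_rot: [[0.998, 0.059, 0.003], [0.059, -0.998, -0.001], [0.003, 0.001, -1.0]]
wrist_force: [1.1, -0.8, -0.1]
opening: 0.0007
grip_force: 0.0
```

move_arm(slide=[[0, 0, 0], [0, 0, 0], [0, 0, 0]], turn=[[0, 0, 0], [0, 0, 0], [0, 0, 0]])

```text
clock: 4.15
eef_pos: [0.6957, 0.0738, 0.1467]
tcp_rot: [[0.998, 0.059, 0.007], [0.059, -0.998, -0.001], [0.007, 0.001, -1.0]]
wrist_force: [0.2, 0.1, 0.3]
opening: 0.0005
grip_force: 0.0
```

```bash
cat > st.py <<'E'
from h import *
np.savez('fr.npz',o=np.array([.5838,-.0229]),th=.0585)
s=ctrl.get_state(); R=s["tcp_rot"]
print(s["clock"],"carrier",w2c(np.array([.5838,-.0229]),.0585,s["eef_pos"]).round(4),"yaw",np.arctan2(R[1,0],R[0,0]).round(4),"F",s["wrist_force"].round(1),s["opening"])
E
python3 st.py
```

```text
4.15 carrier [0.1174 0.09   0.1467] yaw 0.0595 F [0.2 0.1 0.3] 0.0004598902281173927
```

move_arm(slide=[[-0.64, 0, -0.2], [-0.64, 0, -0.2], [-0.35, 0, -0.07], [-0.35, 0, -0.07], [0, 0, 0]], turn=[[0, 0, 0], [0, 0, 0], [0, 0, 0], [0, 0, 0], [0, 0, 0]])

```text
clock: 4.65
eef_pos: [0.5957, 0.0684, 0.1733]
tcp_rot: [[0.998, 0.06, 0.007], [0.06, -0.998, -0.001], [0.007, 0.001, -1.0]]
wrist_force: [1.0, -0.6, 1.4]
opening: 0.0005
grip_force: 0.0
```

move_arm(slide=[[-0.36, 0, 0.06], [-0.36, 0, 0.06], [-0.3, 0, 0.18], [-0.3, 0, 0.2], [0, 0, 0]], turn=[[0, 0, 0], [0, 0, 0], [0, 0, 0], [0, 0, 0], [0, 0, 0]])

```text
clock: 5.15
eef_pos: [0.5286, 0.0645, 0.1444]
tcp_rot: [[0.998, 0.06, 0.001], [0.06, -0.998, -0.0], [0.001, 0.0, -1.0]]
wrist_force: [0.3, 0.2, 0.7]
opening: 0.0006
grip_force: 0.0
```

```bash
python3 st.py
python3 - <<'E'
from h import *
im,W,s=grab("scene"); Q=w2c(np.array([.5838,-.0229]),.0585,W)
np.savez("s1.npz",Q=Q)
c=im["color"]; cv2.imwrite("pics/s1.png",cv2.resize(c[180:420,200:500,::-1],None,fx=2.5,fy=2.5,interpolation=cv2.INTER_CUBIC))
E
```

```text
5.15 carrier [-0.05    0.0905  0.1444] yaw 0.06 F [0.3 0.2 0.7] 0.000589074256534642
```

View pics/s1.png

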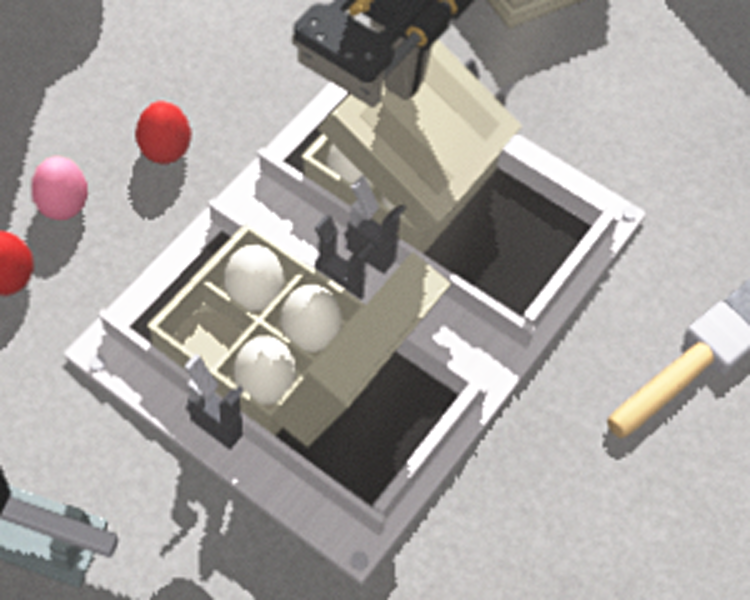

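The lid at (430,130) is being folded down and the right carton is untouched. Continuing to shut it.

move_arm(slide=[[-0.22, 0, 0.24], [-0.22, 0, 0.24], [-0.1, 0, 0.14], [0, 0, 0.14], [0, 0, 0.04]], turn=[[0, 0, 0], [0, 0, 0], [0, 0, 0], [0, 0, 0], [0, 0, 0]])

```text
clock: 5.7
eef_pos: [0.503, 0.0628, 0.1057]
tcp_rot: [[0.998, 0.06, 0.0], [0.06, -0.998, -0.0], [0.0, 0.0, -1.0]]
wrist_force: [-9.3, 1.0, 20.5]
opening: 0.0005
grip_force: 10.2
```

move_arm(slide=[[0, 0, 0.04], [0, 0, 0], [0, 0, 0]], turn=[[0, 0, 0], [0, 0, 0], [0, 0, 0]])

```text
clock: 6.0
eef_pos: [0.503, 0.0628, 0.1056]
tcp_rot: [[0.998, 0.061, -0.0], [0.061, -0.998, -0.001], [-0.0, 0.001, -1.0]]
wrist_force: [-13.7, 0.1, 25.7]
opening: 0.0001
grip_force: 12.8
```

```bash
python3 st.py
```

```text
6.0 carrier [-0.0756  0.0903  0.1056] yaw 0.0608 F [-13.7   0.1  25.7] 9.649806127091649e-05
```

Force and tip height (84 mm) confirm the lid is shut. I'll lift, go round to the robot's side, and push.

move_arm(slide=[[0, 0, -1], [0, 0, -1], [-0.8, 0, 0], [-0.8, 0, 0], [0, 0, 0]], turn=[[0, 0, 0], [0, 0, 0], [0, 0, 0], [0, 0, 0], [0, 0, 0]])

```text
clock: 6.5
eef_pos: [0.4189, 0.0585, 0.2013]
tcp_rot: [[0.998, 0.06, -0.001], [0.06, -0.998, 0.0], [-0.001, -0.0, -1.0]]
wrist_force: [0.3, -0.2, 0.3]
opening: 0.0003
grip_force: 0.0
```

move_arm(slide=[[0, 0, 0], [0, 0, 1], [0, 0, 1], [0, 0, 0.5], [0, 0, 0]], turn=[[0, 0, 0], [0, 0, 0], [0, 0, 0], [0, 0, 0], [0, 0, 0]], fingers=55)

```text
clock: 7.0
eef_pos: [0.4203, 0.0584, 0.0734]
tcp_rot: [[0.998, 0.06, -0.007], [0.06, -0.998, 0.001], [-0.007, -0.002, -1.0]]
wrist_force: [-0.7, -0.7, 0.7]
opening: 0.0386
grip_force: 0.0
```

```bash
python3 st.py
python3 - <<'E'
from h import *
im,W,s=grab("wrist"); Q=w2c(np.array([.5838,-.0229]),.0585,W)
m=(Q[...,0]>-.13)&(Q[...,0]<.06)&(Q[...,1]>.02)&(Q[...,1]<.16)&(Q[...,2]>.078)&(Q[...,2]<.13); m[300:]=0
P=Q[m]; print(m.sum(),np.percentile(P,[1,50,99],axis=0).round(4).tolist())
for a in np.arange(-.1,.03,.02):
    k=abs(P[:,0]-a)<.01; print(a.round(3),k.sum(),np.median(P[k,2]).round(4) if k.any() else "")
E
```

```text
7.0 carrier [-0.1584  0.0907  0.0734] yaw 0.06 F [-0.7 -0.7  0.7] 0.038595219912226884
55472 [[-0.0972, 0.0378, 0.0835], [-0.0698, 0.0902, 0.0852], [-0.0469, 0.1429, 0.087]]
-0.1 7273 0.085
-0.08 20288 0.0852
-0.06 23381 0.0853
-0.04 4530 0.0852
-0.02 0 
0.0 0 
0.02 0
```

The lid lies flat at 85 mm, so it is shut. Lowering and pushing along the lane.

move_arm(slide=[[0, 0, 0.4], [0, 0, 0], [0.4, 0, 0], [0.4, 0, 0], [0.3, 0, 0]], turn=[[0, 0, 0], [0, 0, 0], [0, 0, 0], [0, 0, 0], [0, 0, 0]], fingers=55)

```text
clock: 7.55
eef_pos: [0.4795, 0.0613, 0.0592]
tcp_rot: [[0.998, 0.06, 0.003], [0.06, -0.998, -0.001], [0.003, 0.001, -1.0]]
wrist_force: [-3.6, -1.0, 2.9]
opening: 0.0552
grip_force: 1.9
```

move_arm(slide=[[0.3, 0, 0], [0.3, 0, 0], [0.3, 0, 0], [0.3, 0, 0], [0.2, 0, 0]], turn=[[0, 0, 0], [0, 0, 0], [0, 0, 0], [0, 0, 0], [0, 0, 0]])

```text
clock: 8.05
eef_pos: [0.5488, 0.0656, 0.059]
tcp_rot: [[0.998, 0.06, 0.002], [0.06, -0.998, -0.0], [0.002, 0.001, -1.0]]
wrist_force: [-5.1, -0.7, 5.4]
opening: 0.0554
grip_force: 2.8
```

```bash
python3 st.py
```

```text
8.05 carrier [-0.0298  0.0904  0.059 ] yaw 0.0604 F [-5.1 -0.7  5.4] 0.055447040564769616
```

move_arm(slide=[[0.1, 0, 0], [0.08, 0, 0], [0.06, 0, 0], [0.04, 0, 0], [0, 0, 0]], turn=[[0, 0, 0], [0, 0, 0], [0, 0, 0], [0, 0, 0], [0, 0, 0]])

```text
clock: 8.55
eef_pos: [0.5606, 0.0665, 0.0572]
tcp_rot: [[0.998, 0.06, -0.0], [0.06, -0.998, -0.0], [-0.0, 0.0, -1.0]]
wrist_force: [-3.7, -0.6, 3.4]
opening: 0.0551
grip_force: 1.9
```

```bash
python3 st.py
```

```text
8.55 carrier [-0.0179  0.0906  0.0572] yaw 0.0603 F [-3.7 -0.6  3.4] 0.0551220137111484
```

move_arm(slide=[[0.06, 0, 0], [0.06, 0, 0], [0, 0, 0], [0, 0, 0]], turn=[[0, 0, 0], [0, 0, 0], [0, 0, 0], [0, 0, 0]])

```text
clock: 8.95
eef_pos: [0.5645, 0.067, 0.0566]
tcp_rot: [[0.998, 0.06, -0.005], [0.06, -0.998, 0.0], [-0.005, -0.0, -1.0]]
wrist_force: [-10.5, -0.3, 9.6]
opening: 0.0551
grip_force: 5.7
```

```bash
python3 st.py
```

```text
8.95 carrier [-0.014   0.0909  0.0566] yaw 0.0602 F [-10.5  -0.3   9.6] 0.05510961389193877
```

Stop reached: x is as expected and the force is rising. One small confirming nudge, then back out.

move_arm(slide=[[0.05, 0, 0], [0, 0, 0], [0, 0, 0], [0, 0, 0]], turn=[[0, 0, 0], [0, 0, 0], [0, 0, 0], [0, 0, 0]])

```text
clock: 9.35
eef_pos: [0.5645, 0.067, 0.0563]
tcp_rot: [[0.998, 0.06, -0.011], [0.06, -0.998, -0.0], [-0.011, -0.0, -1.0]]
wrist_force: [-20.7, -2.7, 16.6]
opening: 0.0547
grip_force: 10.8
```

move_arm(slide=[[-0.6, 0, 0], [-0.9, 0, 0], [-0.2, 0, -0.9], [0, 0, -1], [0, 0, -1]], turn=[[0, 0, 0], [0, 0, 0], [0, 0, 0], [0, 0, 0], [0, 0, 0]])

```text
clock: 9.85
eef_pos: [0.4836, 0.062, 0.203]
tcp_rot: [[0.998, 0.06, 0.001], [0.06, -0.998, 0.0], [0.001, -0.0, -1.0]]
wrist_force: [0.9, -0.0, -0.4]
opening: 0.0551
grip_force: 0.0
```

move_arm(slide=[[0, 0, -1], [0, 0, -1], [0, 0, 0], [0, 0, 0], [0, 0, 0]], turn=[[0, 0, 0], [0, 0, 0], [0, 0, 0], [0, 0, 0], [0, 0, 0]], fingers=91)

```text
clock: 10.35
eef_pos: [0.4837, 0.062, 0.2999]
tcp_rot: [[0.998, 0.06, -0.002], [0.06, -0.998, 0.0], [-0.002, -0.0, -1.0]]
wrist_force: [-0.8, -0.7, -0.3]
opening: 0.0906
grip_force: 0.0
```

```bash
python3 st.py
python3 - <<'E'
from h import *
im,W,s=grab("wrist"); Q=w2c(np.array([.5838,-.0229]),.0585,W)
np.savez("w3.npz",Q=Q,c=im["color"])
def box(x0,x1,y0,y1,z0,z1,n):
    m=(Q[...,0]>x0)&(Q[...,0]<x1)&(Q[...,1]>y0)&(Q[...,1]<y1)&(Q[...,2]>z0)&(Q[...,2]<z1)
    P=Q[m]; print(n,m.sum(), np.percentile(P,[1,50,99],axis=0).round(4).tolist() if m.sum() else "")
box(-.13,.13,.03,.15,.078,.13,"lid")
for n,y in(("L+",.16),("L-",.02)):
  for z in (.045,.055,.065,.075,.085): box(-.06,.025,y-.008,y+.008,z,z+.01,n+str(z))
cv2.imwrite("pics/w3.png",im["color"][...,::-1])
E
```

```text
10.35 carrier [-0.095   0.0906  0.2999] yaw 0.0601 F [-0.8 -0.7 -0.3] 0.09063112782151364
lid 14331 [[-0.0039, 0.0381, 0.0831], [0.0416, 0.0907, 0.0852], [0.0827, 0.1437, 0.0872]]
L+0.045 347 [[-0.0391, 0.1531, 0.0451], [-0.0208, 0.1594, 0.047], [-0.0049, 0.1671, 0.0547]]
L+0.055 23 [[-0.0355, 0.1531, 0.0552], [-0.0106, 0.1533, 0.059], [-0.0055, 0.1611, 0.0621]]
L+0.065 27 [[-0.0364, 0.153, 0.0656], [-0.0103, 0.1533, 0.0672], [-0.0048, 0.1536, 0.0744]]
L+0.075 174 [[-0.0369, 0.153, 0.0759], [-0.0106, 0.159, 0.0812], [-0.0055, 0.1669, 0.0849]]
L+0.085 272 [[-0.041, 0.1532, 0.0852], [-0.0066, 0.1601, 0.0895], [-0.0, 0.167, 0.0922]]
L-0.045 248 [[-0.0384, 0.0133, 0.0454], [-0.0177, 0.0228, 0.0472], [-0.0056, 0.0269, 0.0542]]
L-0.055 35 [[-0.038, 0.0136, 0.0552], [-0.0107, 0.0256, 0.0627], [-0.0054, 0.0269, 0.0649]]
L-0.065 98 [[-0.038, 0.0145, 0.0653], [-0.0243, 0.0243, 0.0703], [-0.0054, 0.0271, 0.0748]]
L-0.075 183 [[-0.0323, 0.0133, 0.0753], [-0.0252, 0.0206, 0.0809], [-0.0052, 0.027, 0.0849]]
L-0.085 275 [[-0.0396, 0.0133, 0.0851], [-0.0064, 0.0204, 0.0902], [0.0001, 0.0269, 0.0949]]
```

View pics/w3.png

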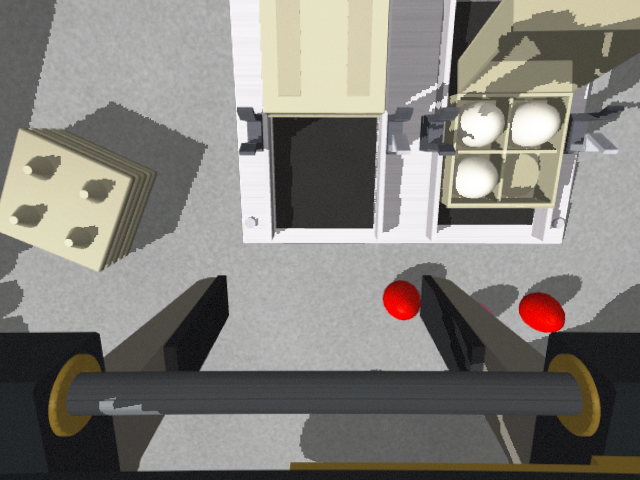

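The carton is docked (back edge at x = -3.9 mm) and the left lane's slot is clear. Its centre is x ≈ -20.5 mm and its floor z ≈ 47 mm, so the seat is at z ≈ 54 mm. Now for the bar.

move_arm(slide=[[0, 0.97, 0], [0, 0.97, 0], [0, 0.97, 0], [0, 0.97, 0], [0, 0.97, 0]], turn=[[0, 0, 0], [0, 0, 0], [0, 0, 0], [0, 0, 0], [0, 0, 0]])

```text
clock: 10.9
eef_pos: [0.498, -0.1817, 0.2995]
tcp_rot: [[0.998, 0.06, -0.003], [0.06, -0.998, 0.002], [-0.002, -0.002, -1.0]]
wrist_force: [1.3, -0.0, 0.4]
opening: 0.0912
grip_force: 0.0
```

move_arm(slide=[[0, 0.97, 0], [0, 0.97, 0], [0, 0.5, 0], [0, 0, 0], [0, 0, 0]], turn=[[0, 0, 0], [0, 0, 0], [0, 0, 0.98], [0, 0, 0.98], [0, 0, 0.98]])

```text
clock: 11.4
eef_pos: [0.5053, -0.3026, 0.2988]
tcp_rot: [[0.989, -0.149, -0.003], [-0.149, -0.989, 0.003], [-0.004, -0.003, -1.0]]
wrist_force: [0.5, -0.2, 0.0]
opening: 0.0911
grip_force: 0.0
```

move_arm(slide=[[0, 0, 0], [0, 0, 0], [0, 0, 0], [0, 0, 0], [0, 0, 0]], turn=[[0, 0, 0.98], [0, 0, 0.98], [0, 0, 0.98], [0, 0, 0.98], [0, 0, 0.98]])

```text
clock: 11.9
eef_pos: [0.5056, -0.3014, 0.2991]
tcp_rot: [[0.882, -0.471, -0.003], [-0.471, -0.882, 0.003], [-0.004, -0.001, -1.0]]
wrist_force: [-0.0, 0.1, -0.7]
opening: 0.0911
grip_force: 0.0
```

move_arm(slide=[[0, 0, 0], [0, 0, 0], [0, 0, 0], [0, 0, 0], [0, 0, 0]], turn=[[0, 0, 0.98], [0, 0, 0.98], [0, 0, 0.98], [0, 0, 0.98], [0, 0, 0.98]])

```text
clock: 12.4
eef_pos: [0.5056, -0.3014, 0.2991]
tcp_rot: [[0.673, -0.739, -0.003], [-0.739, -0.673, 0.003], [-0.004, 0.0, -1.0]]
wrist_force: [0.9, 0.4, -0.4]
opening: 0.091
grip_force: 0.0
```

move_arm(slide=[[0, 0, 0], [0, 0, 0], [0, 0, 0], [0, 0, 0], [0, 0, 0]], turn=[[0, 0, 0.98], [0, 0, 0.98], [0, 0, 0.98], [0, 0, 0.98], [0, 0, 0.98]])

```text
clock: 12.9
eef_pos: [0.5056, -0.3014, 0.2991]
tcp_rot: [[0.386, -0.922, -0.003], [-0.922, -0.386, 0.003], [-0.003, 0.002, -1.0]]
wrist_force: [-0.0, -0.0, -0.6]
opening: 0.0909
grip_force: 0.0
```

move_arm(slide=[[0, 0, 0], [0, 0, 0], [0, 0, 0]], turn=[[0, 0, 0], [0, 0, 0], [0, 0, 0]])

```text
clock: 13.2
eef_pos: [0.506, -0.3017, 0.3008]
tcp_rot: [[0.39, -0.921, -0.001], [-0.921, -0.39, 0.001], [-0.001, 0.001, -1.0]]
wrist_force: [0.0, -0.4, 0.4]
opening: 0.0907
grip_force: 0.0
```

```bash
cat > bar.py <<'E'
from h import *
im,W,s=grab("wrist"); R=s["tcp_rot"];print(s["eef_pos"].round(4),"yaw",np.degrees(np.arctan2(R[1,0],R[0,0])).round(2))
sel=(W[...,0]>.40)&(W[...,0]<.62)&(W[...,1]>-.40)&(W[...,1]<-.26); sel[330:]=0
m=sel&(W[...,2]>.038)&(W[...,2]<.047)
P=W[m]; r=cv2.minAreaRect(P[:,:2].astype(np.float32)); c=P.mean(0); 
m2=sel&(W[...,2]>.06)&(W[...,2]<.115); G=W[m2]
t=sel&(W[...,2]>.099)&(W[...,2]<.106); T=W[t]
print("bar",m.sum(),P.mean(0).round(4),r); print("grip",len(G),G.mean(0).round(4)); print("griptop",len(T),T.mean(0).round(4),cv2.minAreaRect(T[:,:2].astype(np.float32)) if len(T) else "", np.median(T[:,2]))
k=P[:,:2]-P[:,:2].mean(0); w,v=np.linalg.eigh(k.T@k); print("axis",np.degrees(np.arctan2(v[1,1],v[0,1])))
cv2.imwrite("pics/w4.png",im["color"][...,::-1])
E
python3 bar.py
```

```text
[ 0.506  -0.3017  0.3008] yaw -67.05
bar 2263 [ 0.5122 -0.3295  0.0432] ((0.5114069581031799, -0.32929080724716187), (0.16747261583805084, 0.03042689897119999), 23.019012451171875)
grip 455 [ 0.5127 -0.3306  0.0993]
griptop 393 [ 0.5122 -0.3294  0.1024] ((0.5121010541915894, -0.32901936769485474), (0.01532743964344263, 0.019926127046346664), 22.847200393676758) 0.10252935695799387
axis -157.11739157108278
```

View pics/w4.png

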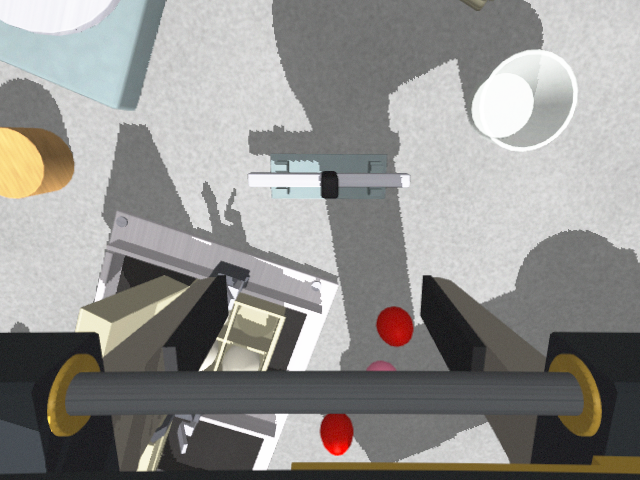

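The bar's grip is at (330,184) and its axis lies along the finger line. Bar at (0.512, -0.329), 22.9°; the grip top measures 102 mm, as expected. Descending on it.

move_arm(slide=[[0.55, 0.1, 0], [0, 0, 0.8], [0, 0, 0.9], [0, 0, 0.9], [0, 0, 0]], turn=[[0, 0, 0], [0, 0, 0], [0, 0, 0], [0, 0, 0], [0, 0, 0]])

```text
clock: 13.75
eef_pos: [0.5086, -0.3258, 0.1641]
tcp_rot: [[0.389, -0.921, -0.01], [-0.921, -0.389, 0.01], [-0.013, 0.006, -1.0]]
wrist_force: [-0.6, 0.5, -0.7]
opening: 0.0909
grip_force: 0.0
```

move_arm(slide=[[0, 0, 0.7], [0, 0, 0.7], [0, 0, 0.5], [0, 0, 0], [0, 0, 0]], turn=[[0, 0, 0], [0, 0, 0], [0, 0, 0], [0, 0, 0], [0, 0, 0]])

```text
clock: 14.25
eef_pos: [0.5134, -0.3302, 0.079]
tcp_rot: [[0.389, -0.921, 0.002], [-0.921, -0.389, -0.002], [0.002, -0.001, -1.0]]
wrist_force: [0.8, -0.7, -0.2]
opening: 0.0912
grip_force: 0.0
```

move_arm(slide=[[0, 0, 0], [0, 0, 0], [0, 0, 0], [0, 0, 0], [0, 0, 0]], turn=[[0, 0, 0], [0, 0, 0], [0, 0, 0], [0, 0, 0], [0, 0, 0]], fingers=0, squeeze=40)

```text
clock: 14.75
eef_pos: [0.5124, -0.3293, 0.0769]
tcp_rot: [[0.389, -0.921, 0.0], [-0.921, -0.389, -0.0], [0.0, -0.0, -1.0]]
wrist_force: [0.2, 0.4, 0.5]
opening: 0.0529
grip_force: 0.0
```

move_arm(slide=[[0, 0, 0], [0, 0, 0], [0, 0, 0], [0, 0, 0], [0, 0, 0]], turn=[[0, 0, 0], [0, 0, 0], [0, 0, 0], [0, 0, 0], [0, 0, 0]])

```text
clock: 15.25
eef_pos: [0.5123, -0.3292, 0.0766]
tcp_rot: [[0.389, -0.921, -0.0], [-0.921, -0.389, 0.0], [-0.0, 0.0, -1.0]]
wrist_force: [-0.2, 0.1, -0.7]
opening: 0.0159
grip_force: 40.0
```

Gripped (opening 15.9 mm). Lifting and turning to the carrier's direction.

move_arm(slide=[[0, 0, -0.6], [0, 0, -0.9], [0, 0, -0.9], [0, 0, -0.9], [0, 0, -0.7]], turn=[[0, 0, 0], [0, 0, 0], [0, 0, -0.98], [0, 0, -0.98], [0, 0, -0.98]])

```text
clock: 15.75
eef_pos: [0.5125, -0.3294, 0.2795]
tcp_rot: [[0.571, -0.821, 0.002], [-0.821, -0.571, -0.002], [0.002, -0.0, -1.0]]
wrist_force: [0.9, -0.1, -2.0]
opening: 0.0159
grip_force: 40.0
```

move_arm(slide=[[0, 0, 0], [0, 0, 0], [0, 0, 0], [0, 0, 0], [0, 0, 0]], turn=[[0, 0, -0.98], [0, 0, -0.98], [0, 0, -0.98], [0, 0, -0.98], [0, 0, -0.98]])

```text
clock: 16.25
eef_pos: [0.512, -0.329, 0.2759]
tcp_rot: [[0.813, -0.582, -0.001], [-0.582, -0.813, 0.001], [-0.001, -0.0, -1.0]]
wrist_force: [-1.3, -0.2, -1.3]
opening: 0.0159
grip_force: 40.0
```

move_arm(slide=[[0, 0, 0], [0, 0, 0], [0, 0, 0], [0, 0, 0], [0, 0, 0]], turn=[[0, 0, -0.98], [0, 0, -0.98], [0, 0, -0.98], [0, 0, -0.98], [0, 0, -0.98]])

```text
clock: 16.75
eef_pos: [0.512, -0.329, 0.2759]
tcp_rot: [[0.961, -0.275, -0.001], [-0.275, -0.961, 0.001], [-0.001, -0.001, -1.0]]
wrist_force: [-0.1, -0.2, -2.7]
opening: 0.0161
grip_force: 40.0
```

move_arm(slide=[[0, 0, 0], [0, 0, 0], [0, 0, 0], [0, 0, 0], [0, 0, 0]], turn=[[0, 0, -0.98], [0, 0, -0.98], [0, 0, -0.98], [0, 0, -0.98], [0, 0, -0.95]])

```text
clock: 17.25
eef_pos: [0.512, -0.329, 0.2759]
tcp_rot: [[0.998, 0.061, -0.001], [0.061, -0.998, 0.001], [-0.001, -0.001, -1.0]]
wrist_force: [-0.5, 0.2, -1.1]
opening: 0.0156
grip_force: 40.0
```

move_arm(slide=[[0, -0.97, 0], [0, -0.97, 0], [0, -0.97, 0], [0, -0.97, 0], [0, -0.97, 0]], turn=[[0, 0, 0], [0, 0, 0], [0, 0, 0], [0, 0, 0], [0, 0, 0]])

```text
clock: 17.75
eef_pos: [0.4975, -0.0852, 0.2762]
tcp_rot: [[0.998, 0.058, -0.0], [0.058, -0.998, 0.0], [-0.0, -0.0, -1.0]]
wrist_force: [1.5, 0.8, -1.8]
opening: 0.016
grip_force: 40.0
```

```bash
python3 st.py
```

```text
17.75 carrier [-0.0898 -0.0572  0.2762] yaw 0.0576 F [ 1.5  0.8 -1.8] 0.015952482979013156
```

move_arm(slide=[[0.35, -0.74, 0], [0.35, -0.74, 0], [0.35, -0.74, 0], [0.34, -0.72, 0], [0, 0, 0.5]], turn=[[0, 0, 0], [0, 0, 0], [0, 0, 0], [0, 0, 0], [0, 0, 0]])

```text
clock: 18.25
eef_pos: [0.5618, 0.0677, 0.2545]
tcp_rot: [[0.998, 0.063, 0.007], [0.063, -0.998, 0.001], [0.007, -0.001, -1.0]]
wrist_force: [0.1, -0.5, -1.4]
opening: 0.0156
grip_force: 40.0
```

move_arm(slide=[[0, 0, 0.8], [0, 0, 0.7], [0, 0, 0], [0, 0, 0], [0, 0, 0]], turn=[[0, 0, 0], [0, 0, 0], [0, 0, 0], [0, 0, 0], [0, 0, 0]])

```text
clock: 18.75
eef_pos: [0.5606, 0.0634, 0.1792]
tcp_rot: [[0.998, 0.058, 0.004], [0.058, -0.998, -0.0], [0.004, 0.001, -1.0]]
wrist_force: [0.3, -0.4, -1.0]
opening: 0.0156
grip_force: 40.0
```

```bash
python3 st.py
cat > chk.py <<'E'
from h import *
import sys
im,W,s=grab("wrist"); Q=w2c(np.array([.5838,-.0229]),.0585,W)
t=w2c(np.array([.5838,-.0229]),.0585,s["eef_pos"])
zt=t[2]-.0406+.007; print("tcp",t.round(4),"expected bar top z",zt.round(4))
m=(abs(Q[...,2]-zt)<.006)&(Q[...,0]>-.05)&(Q[...,0]<.02)&(abs(Q[...,1]-.09)<.1)
m&=(im["color"].min(-1)>40)
P=Q[m]; print(m.sum(),np.percentile(P,[1,50,99],axis=0).round(4).tolist())
for a in (.02,.04,.06,.12,.14,.16):
    k=abs(P[:,1]-a)<.008
    if k.sum()>5: print(a,k.sum(),np.percentile(P[k,0],[2,98]).round(4),np.median(P[k,2]).round(4))
print("clip+x cheek",[ (n,np.percentile(Q[(abs(Q[...,1]-y)<.007)&(Q[...,0]>-.012)&(Q[...,0]<.006)&(Q[...,2]>.08)&(Q[...,2]<.1)],[2,50,98],axis=0)[:,0].round(4).tolist()) for n,y in(("+",.16),("-",.02)) if ((abs(Q[...,1]-y)<.007)&(Q[...,0]>-.012)&(Q[...,0]<.006)&(Q[...,2]>.08)&(Q[...,2]<.1)).sum()>5])
cv2.imwrite("pics/"+sys.argv[1],im["color"][...,::-1])
E
python3 chk.py w5.png
```

```text
18.75 carrier [-0.0181  0.0875  0.1792] yaw 0.0579 F [ 0.3 -0.4 -1. ] 0.015563391523874159
tcp [-0.0181  0.0875  0.1792] expected bar top z 0.1456
7574 [[-0.0248, 0.0059, 0.14], [-0.0161, 0.0862, 0.1464], [-0.0113, 0.1695, 0.148]]
0.02 946 [-0.0246 -0.0115] 0.1466
0.04 948 [-0.0247 -0.0115] 0.1465
0.06 759 [-0.0246 -0.0114] 0.1464
0.12 899 [-0.0246 -0.0114] 0.1464
0.14 958 [-0.0247 -0.0113] 0.1463
0.16 961 [-0.0246 -0.0113] 0.1463
clip+x cheek [('+', [-0.0089, -0.0028, 0.0004]), ('-', [-0.0092, -0.003, 0.0003])]
```

View pics/w5.png

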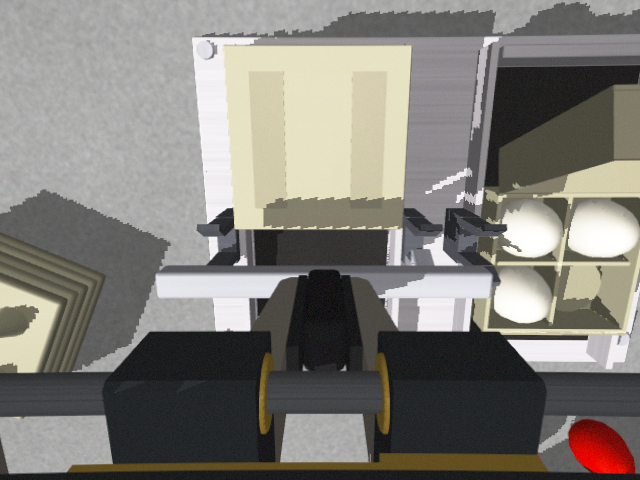

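The bar hangs level and parallel over the clips (centre x = -18, y = 87.7 mm). I'll correct by -2 mm in x and +2 mm in y, then press down in steps.

move_arm(slide=[[-0.04, -0.04, 0], [0, 0, 0.3], [0, 0, 0.3], [0, 0, 0], [0, 0, 0]], turn=[[0, 0, 0], [0, 0, 0], [0, 0, 0], [0, 0, 0], [0, 0, 0]])

```text
clock: 19.3
eef_pos: [0.5562, 0.0656, 0.1454]
tcp_rot: [[0.998, 0.058, -0.002], [0.058, -0.998, 0.0], [-0.002, -0.0, -1.0]]
wrist_force: [0.6, 0.3, -1.1]
opening: 0.0157
grip_force: 40.0
```

```bash
python3 st.py; python3 chk.py w6.png
```

```text
19.3 carrier [-0.0224  0.09    0.1454] yaw 0.058 F [ 0.6  0.3 -1.1] 0.015710657008890686
tcp [-0.0224  0.09    0.1454] expected bar top z 0.1118
7545 [[-0.0294, 0.0083, 0.1062], [-0.0207, 0.093, 0.1125], [-0.0158, 0.172, 0.1141]]
0.02 949 [-0.0292 -0.016 ] 0.1126
0.04 939 [-0.0293 -0.016 ] 0.1126
0.06 840 [-0.0291 -0.016 ] 0.1126
0.12 836 [-0.0291 -0.0159] 0.1126
0.14 953 [-0.0291 -0.0159] 0.1126
0.16 946 [-0.0292 -0.0159] 0.1126
clip+x cheek [('+', [-0.0087, -0.0027, 0.0004]), ('-', [-0.0088, -0.0026, 0.0004])]
```

move_arm(slide=[[0.04, 0, 0], [0, 0, 0.2], [0, 0, 0.2], [0, 0, 0], [0, 0, 0]], turn=[[0, 0, 0], [0, 0, 0], [0, 0, 0], [0, 0, 0], [0, 0, 0]])

```text
clock: 19.85
eef_pos: [0.5589, 0.0657, 0.1262]
tcp_rot: [[0.998, 0.058, -0.0], [0.058, -0.998, 0.0], [-0.0, -0.0, -1.0]]
wrist_force: [0.4, -0.4, -1.6]
opening: 0.0157
grip_force: 40.0
```

```bash
python3 st.py
```

```text
19.85 carrier [-0.0197  0.0899  0.1262] yaw 0.058 F [ 0.4 -0.4 -1.6] 0.015693478590656312
```

move_arm(slide=[[-0.01, 0, 0.12], [0, 0, 0.12], [0, 0, 0.12], [0, 0, 0], [0, 0, 0]], turn=[[0, 0, 0], [0, 0, 0], [0, 0, 0], [0, 0, 0], [0, 0, 0]])

```text
clock: 20.35
eef_pos: [0.558, 0.0657, 0.108]
tcp_rot: [[0.998, 0.058, -0.001], [0.058, -0.998, 0.0], [-0.001, -0.0, -1.0]]
wrist_force: [1.4, -0.1, -3.0]
opening: 0.0158
grip_force: 40.0
```

```bash
python3 st.py
```

```text
20.35 carrier [-0.0206  0.09    0.108 ] yaw 0.058 F [ 1.4 -0.1 -3. ] 0.015839091687498755
```

Passing the jaw. Another 14 mm to the seat.

move_arm(slide=[[0, 0, 0.1], [0, 0, 0.1], [0, 0, 0.08], [0, 0, 0], [0, 0, 0]], turn=[[0, 0, 0], [0, 0, 0], [0, 0, 0], [0, 0, 0], [0, 0, 0]])

```text
clock: 20.85
eef_pos: [0.5577, 0.0657, 0.094]
tcp_rot: [[0.998, 0.058, -0.002], [0.058, -0.998, 0.0], [-0.002, -0.0, -1.0]]
wrist_force: [-0.7, 0.2, -2.7]
opening: 0.0156
grip_force: 40.0
```

```bash
python3 st.py
```

```text
20.85 carrier [-0.0209  0.09    0.094 ] yaw 0.058 F [-0.7  0.2 -2.7] 0.015599567757093239
```

move_arm(slide=[[0, 0, 0.05], [0, 0, 0.05], [0, 0, 0], [0, 0, 0]], turn=[[0, 0, 0], [0, 0, 0], [0, 0, 0], [0, 0, 0]])

```text
clock: 21.25
eef_pos: [0.5585, 0.0657, 0.0934]
tcp_rot: [[0.998, 0.058, -0.001], [0.058, -0.998, -0.0], [-0.001, 0.0, -1.0]]
wrist_force: [-12.0, -0.4, 24.7]
opening: 0.0162
grip_force: 40.0
```

```bash
python3 st.py
```

```text
21.25 carrier [-0.0201  0.09    0.0934] yaw 0.0585 F [-12.   -0.4  24.7] 0.01620186494524994
```

Seated on the slot floors (+25 N). I'll ease off, release, and rise.

move_arm(slide=[[0, 0, -0.07], [0, 0, 0], [0, 0, 0], [0, 0, 0], [0, 0, 0]], turn=[[0, 0, 0], [0, 0, 0], [0, 0, 0], [0, 0, 0], [0, 0, 0]], fingers=40)

```text
clock: 21.75
eef_pos: [0.5582, 0.0656, 0.0926]
tcp_rot: [[0.998, 0.058, -0.001], [0.058, -0.998, 0.0], [-0.001, -0.0, -1.0]]
wrist_force: [-0.2, -0.2, -0.2]
opening: 0.0401
grip_force: 0.0
```

move_arm(slide=[[0, 0, -0.4], [0, 0, -1], [0, 0, -1], [0, 0, -1], [0, 0, -1]], turn=[[0, 0, 0], [0, 0, 0], [0, 0, 0], [0, 0, 0], [0, 0, 0]])

```text
clock: 22.25
eef_pos: [0.558, 0.0657, 0.3149]
tcp_rot: [[0.998, 0.058, -0.0], [0.058, -0.998, 0.0], [-0.0, -0.0, -1.0]]
wrist_force: [0.4, 0.6, 0.0]
opening: 0.0402
grip_force: 0.0
```

move_arm(slide=[[-0.8, 0, 0], [0, 0, 0], [0, 0, 0], [0, 0, 0]], turn=[[0, 0, 0], [0, 0, 0], [0, 0, 0], [0, 0, 0]])

```text
clock: 22.65
eef_pos: [0.5187, 0.0633, 0.3123]
tcp_rot: [[0.998, 0.058, -0.001], [0.058, -0.998, 0.0], [-0.001, -0.0, -1.0]]
wrist_force: [-0.5, -0.1, -0.7]
opening: 0.0402
grip_force: 0.0
```

```bash
python3 st.py; sed -i 's/^zt=.*/zt=.061; print(t.round(4))/' chk.py; python3 chk.py w7.png
python3 - <<'E'
from h import *
a=cv2.imread("pics/w7.png"); 
cv2.imwrite("pics/w7c.png",cv2.resize(a[:270,190:550],None,fx=2.2,fy=2.2,interpolation=cv2.INTER_CUBIC))
im,W,s=grab("wrist"); Q=w2c(np.array([.5838,-.0229]),.0585,W)
for n,y in(("L-",.02),("R-",-.16)):
  for z in(.065,.072,.08,.087):
    m=(abs(Q[...,1]-y)<.008)&(Q[...,0]>-.05)&(Q[...,0]<-.015)&(abs(Q[...,2]-z-.0035)<.0035)
    if m.sum()>3: print(n,z,m.sum(),np.percentile(Q[m][:,0],[2,50,98]).round(4))
m=(Q[...,0]>-.1)&(Q[...,0]<.12)&(Q[...,1]>.035)&(Q[...,1]<.147)&(abs(Q[...,2]-.085)<.008);print("lid",np.percentile(Q[m],[1,50,99],axis=0).round(4).tolist())
E
```

```text
22.65 carrier [-0.0599  0.0898  0.3123] yaw 0.0579 F [-0.5 -0.1 -0.7] 0.04016443574494779
[-0.0599  0.0898  0.3123]
2037 [[-0.0303, 0.0077, 0.0577], [-0.0204, 0.1007, 0.0608], [-0.0144, 0.1718, 0.0633]]
0.02 189 [-0.0364 -0.0053] 0.0609
0.04 218 [-0.0275 -0.0145] 0.0609
0.06 216 [-0.0274 -0.0145] 0.0607
0.12 215 [-0.0274 -0.0144] 0.0607
0.14 222 [-0.0274 -0.0145] 0.0608
0.16 240 [-0.0303 -0.0144] 0.0608
clip+x cheek [('+', [-0.0094, -0.0043, -0.0006]), ('-', [-0.0094, -0.0044, -0.0007])]
L- 0.065 55 [-0.0374 -0.0306 -0.0224]
L- 0.072 62 [-0.0286 -0.0254 -0.0232]
L- 0.08 72 [-0.0324 -0.0298 -0.0273]
L- 0.087 75 [-0.0392 -0.0338 -0.0314]
R- 0.065 130 [-0.0373 -0.032  -0.0223]
R- 0.072 87 [-0.0302 -0.0256 -0.0231]
R- 0.08 85 [-0.0341 -0.0298 -0.0272]
R- 0.087 89 [-0.0382 -0.0337 -0.0312]
lid [[-0.0025, 0.0379, 0.0832], [0.0535, 0.0905, 0.0852], [0.1028, 0.1438, 0.0873]]
```

View pics/w7c.png

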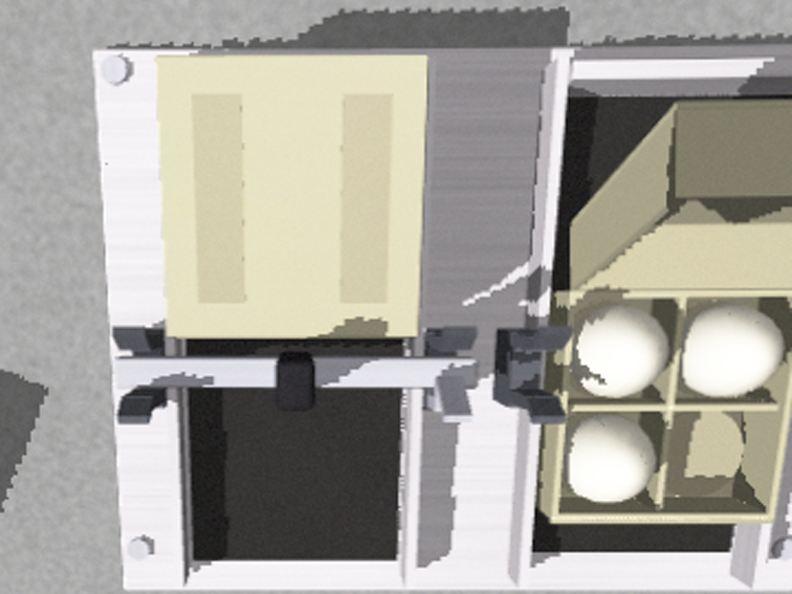

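The bar at (295,372) is fully down: top 60.8 mm, centre x = -21 and y = 90 mm. The jaw over it at (450,388) is sprung home, matching the empty right-lane jaw. The lid is flat, the carton is at its stop, and the right carton is unchanged with its lid open. Handing in.

```bash
python3 -c "
from cell import ctrl
print(ctrl.finish_job())"
```

```text
the job is handed in; nothing more can be done
None
```

The full carton (left lane) is shut, against its end stop and locked in with the bar seated in both clips; the carton with the gap was left open and in place, and the job is handed in after about 23 s of robot time (no verdict was returned).

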